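# Roll the roller up the loading ramp and swing the clamp over it

## Task

Using only the fingertips, slowly push the steel roller up the ramp of the blue-and-aluminium fixture until it drops into the pocket against the stop plate, keeping the fingers behind it all the way so that it never runs back down. Then push the clamp arm by its peg round to its end position across the top of the roller, and leave it there. Only push: do not grip, lift or carry the roller, do not swing the clamp before the roller is in its pocket, and leave everything else on the bench as it is.

Things in the scene. Friction and masses are not known exactly. Their poses are not given: they have to be found in the camera images.
- roller: The loose roller: steel cylinder 50 mm in diameter, 90 mm long, lying on its side, with a 16 mm stub journal standing out 7 mm at each end; about 0.5 kg (0.35 to 0.7). Origin at its centre; its own y axis is the roller's axis (x and z turn as it rolls). It starts on the level infeed at the low end of the fixture, axis across the ramp.
- fixture: The loading fixture, screwed to the bench. Origin on the bench surface, under its base plate (fixture x -160 to 135, y -70 to 106, 10 mm thick). x points UPHILL along the ramp, from the infeed to the stop plate; y to the left of that; z up. The blue side rails, 98 mm apart inside, 114 mm outside, stand 10 mm above the running face.
- infeed (a point): Point on the level infeed where the roller starts (fixture x -118, y 0, z 12 mm). The infeed is 12 mm above the bench, from x -158 to -90, closed at its low end by a lip 8 mm thick centred at x -154, its top at z 18 mm.
- ramp_foot (a point): Foot of the ramp on its centre line (fixture x -90, y 0, z 12 mm). From here the smooth, slippery aluminium face rises 24 mm over 160 mm (8.5 degrees) to the crest. The roller rolls freely back down if let go on it.
- ramp_crest (a point): Crest of the ramp on its centre line (fixture x 70, y 0, z 36 mm). Beyond it a 5 mm step down into a level pocket, floor z 31 mm, ending at the face of the blue stop plate at x 112 (12 mm thick, 116 mm wide, top at z 79 mm). Once the roller's centre is past the crest it drops into the pocket by itself and stays.
- stop_seat (a point): Fixed point of the fixture: the centre of the roller when it lies seated in the pocket against the stop plate (fixture x 86.5, y 0, z 56 mm; play about 2 mm).
- clamp (a joint): Angle of the clamp arm about its vertical post (22 mm thick, at fixture x 85, y 85 mm): at 0 the arm points uphill (+x); at its end stop, 1.571 rad, across the ramp (-y), over the seated roller. Grows clockwise seen from above; starts at 0 to 0.4. Light friction (about 1 N at the peg); it stays where it is left.
- clamp_peg (a point): Centre of the black upright peg at the end of the clamp arm: 16 mm in diameter, 36 mm tall (18 mm above and below this point), 85 mm from the post's axis, centre 113 mm above the bench. The arm below it is 10 mm thick and 18 mm wide, its underside 85 mm above the bench, 4 mm over the seated roller.
- sleeve: Bystander: flanged steel sleeve standing upright, 40 mm in diameter, 55 mm tall, on the bench to the right of the ramp; origin under its centre.
- bearing: Bystander: flat steel bearing ring, 52 mm outside, 15 mm tall, lying left of the infeed; origin under its centre.
- fitting: Bystander: small brass fitting standing upright, 26 mm foot, 30 mm tall, left of the ramp; origin under its centre.
- wrench: Bystander: 210 mm wrench lying on the right of the bench.
- manifold: Bystander: round steel manifold 88 mm in diameter with ports, 107 mm tall, left of the fixture; origin under its centre.
- screwdriver: Bystander: 200 mm screwdriver lying on the left of the bench.
- jar: Bystander: white jar, 60 mm in diameter, 85 mm tall, on the right of the bench; origin under its centre.
Things that resemble listed ones, but are neither listed nor needed, are in the scene too. What is shaped like the roller but orange or red is not meant.

How it is judged (in metres and radians):
On the way, in this order (a step that is already met when the one before it is completed fails the run):
1. the roller is pushed part-way up the ramp, fingers against it (x of roller in the frame of fixture between -0.04 and 0.06 m and contact force between the fingers and roller above 0.05 N).
2. the roller lies in the pocket against the stop plate (x of roller in the frame of fixture between 0.081 and 0.092 m and z of roller in the frame of fixture between 0.052 and 0.06 m and y of roller in the frame of fixture between -0.012 and 0.012 m), for 0.2 s.
3. the clamp arm is swung across the roller (value of joint clamp above 1.42 rad), for 0.2 s.
At the end, for the whole second after the job is handed in: The roller lies at rest in the pocket (centre within about 5 mm along the ramp and 4 mm in height of the seat) and the clamp stands at 1.42 rad or more (end stop 1.571) (all of step 2 and value of joint clamp above 1.42 rad and linear speed of roller below 0.02 m/s and angular speed of roller below 0.5 rad/s); the robot touches nothing.
It fails at once if the roller runs loose on the ramp: faster than 0.15 m/s without the fingers on it (x of roller in the frame of fixture between -0.08 and 0.055 m and linear speed of roller above 0.15 m/s and contact force between the fingers and roller below 0.01 N).
It fails at once if the roller is lifted more than about 10 mm off its track, or pushed off the fixture (z of roller in the frame of fixture above 0.074 m or z of roller in the frame of fixture below 0.03 m or x of roller in the frame of fixture below -0.17 m or y of roller in the frame of fixture above 0.03 m or y of roller in the frame of fixture below -0.03 m or (x of roller in the frame of fixture below -0.05 m and z of roller in the frame of fixture above 0.053 m) or (x of roller in the frame of fixture below 0.01 m and z of roller in the frame of fixture above 0.064 m)).
It fails at once if the roller is gripped or rammed: more than 35 N from the fingers (contact force between the fingers and roller above 35 N).
It fails at once if the clamp is swung before the roller is in its pocket (value of joint clamp above 0.9 rad and x of roller in the frame of fixture below 0.075 m).
It fails at once if something else on the bench is shifted by more than 20 mm or knocked over (distance of any of sleeve, bearing, fitting, wrench, manifold, screwdriver, jar from where it was at the start of the episode above 0.02 m or angle between any of sleeve, fitting, manifold, jar's own z axis and vertical above 0.4 rad).
It also fails if it takes over 58 s, if anything falls off the work surface, if the arm or the gripper's body presses on something with over 40 N, if the wrist force passes 120 N, or if a joint passes its speed limit or range.

## Robot

A 6-joint arm with a two-finger parallel gripper is mounted at the origin on the work surface. World frame = base frame: x ahead of the robot, y to its left, z up, the work surface at z = 0. Lengths are in m, angles in degrees, forces in N, time in s.
With the tool pointing down it reaches from about 0.3 to 0.75 m from the base axis. Payload 8.5 kg.
Tool frame: the origin (TCP) lies at the very end of the fingers, on their centre line; the grasp point (between the pads) lies 19 mm behind it (env.tcp_to_grasp is the distance from the TCP to the grasp point, in m); z points along the fingers, y is the line along which they close (so a half turn about z gives the same grasp; the last joint's range is limited). The gripper opens to 85 mm and grips with 20 to 120 N. Pads are 22 mm wide; open, the fingers measure 114 mm over their backs; the gripper's body (76 mm by 85 mm) begins 54 mm behind the grasp point. The pads swing forward as they close: fully open they stand 13 mm farther back than shut.
Start: joints at [-79.601, 21.807, 74.336, -0, 83.858, -12.336], TCP at [0.213, -0.507, 0.231] pointing down, gripper open.
Joint ranges: [-178.18, 178.18], [-50.72, 133.34], [12.68, 142.11], [-81.47, 261.47], [9.98, 163.14], [-165.26, 165.26]. Speed limits (degrees/s): [136.94, 136.94, 180, 180, 180, 180].

## Interface

Orientations are given as a 3x3 rotation matrix whose columns are the frame's x, y, z axes.
In Python, from rig import status, get_image, env gives the robot as it stands.
- The arm moves only by the shell command python3 -m handwheel 'ROWS' [FORCE]. ROWS is text: rows parted by semicolons, each of 7 numbers parted by spaces: the shift along the world's x, y, z in cm, then the turn, a rotation vector about the world's x, y, z in degrees, then the opening, from 0 (shut) to 1 (fully open). In form: dx dy dz wx wy wz gripper; .... A call has 1 to 8 rows; each row is the pose to reach, as a shift and turn from the pose commanded when the call began; what a row does not reach only later rows make up. A row lasts 1/12 s, in which the tool goes at most 41.7 mm and 7.16 degrees, less where a joint would pass 70% of its speed; a pose out of reach is approached as far as the arm can. A call with a gripper value outside its range is refused whole. The fingers move at their own pace and stop on an object; FORCE is the grip in N (left out, the last holds). Time passes only in rows, so rows that repeat a pose let the fingers close. It gives the time, the measured TCP pose, the force, the opening and the grip force at its end, in the units of the state.
- status.observe(): the state, without advancing time (a new reading comes with each control period).
- get_image(name): name is "scene" or "top"; returns a dict with "color" (384x512x3 uint8, red, green, blue), "vertical_fov" (degrees; the focal length in pixels is half the picture's height over the tangent of half this angle, whatever the lens; pixels are square), "cx", "cy" (the principal point, pixels), "xyz" and "orientation" of the camera in the world. Camera axes: x right, y down, z forward; pixel columns grow to the right and rows downward; lengths in m; the calibration is good to about 2 mm. A picture is of the moment at which its call begins. There is no depth.
- env.close_job(): hands the job in; it is judged then, once.
The state is a dict: "time_s": time; "q": joint angles; "qvel": joint speeds; "joint_efforts": joint torques, N m; "position": TCP position; "tool_rot": TCP orientation; "ft_force": force on the tool from outside, world axes, zero at the start; "wrist_torque": the same for the moment, N m; "grip_width": finger opening in m; "gripper_force": force on a finger pad.
Only numpy, scipy, OpenCV 4.12 (cv2) and the standard library are available. Lean on these libraries where they do the work, as an engineer would, in place of code of your own. Each camera call takes 0.05 s, during which the arm holds its last target. There are 200 camera calls.

## Working session

There is one attempt and no reset: what is moved stays moved. The work goes in short steps, Python scripts to look and compute and a shell command to move; the robot and the scene stay as the last step left them, time stands still between calls to the robot, and variables do not carry over. Pictures are saved under pics/ and viewed, at most 11 in all, crops included, and the job is handed in when it is done.

```bash
mkdir -p pics; ls; python3 - <<'E'
from rig import status,get_image,env
import cv2,numpy as np
np.set_printoptions(precision=4,suppress=True)
for n in("scene","top"):
    d=get_image(n); cv2.imwrite(f"pics/{n}0.png",cv2.resize(d["color"][:,:,::-1],(800,600),interpolation=cv2.INTER_CUBIC))
    np.save(f"pics/{n}0.npy",d["color"])
    print(n,d["vertical_fov"],d["cx"],d["cy"],d["xyz"],np.array(d["orientation"]).tolist(), [k for k in d])
s=status.observe();print(s["position"],s["tool_rot"],s["time_s"],s["grip_width"],s["ft_force"])
E
```

```text
pics
scene 49.50943504106695 251.8889293629706 196.3319909310047 [ 0.9852 -0.5012  0.9359] [[0.7785831083994109, 0.49229686098544756, -0.3891685290192234], [0.6275002358061114, -0.6178587974014126, 0.47380793633808493], [-0.007197039557062098, -0.6131021995862965, -0.7899708193876904]] ['color', 'vertical_fov', 'cx', 'cy', 'xyz', 'orientation']
top 46.41931611701272 263.8427362707623 199.44202197800342 [ 0.2871 -0.003   1.4816] [[0.005338735743416177, -0.9804224407769093, 0.19683326833060988], [-0.9999806424127542, -0.004605219969991207, 0.004184106691236003], [-0.0031957315966178227, -0.196851795953392, -0.980428048216434]] ['color', 'vertical_fov', 'cx', 'cy', 'xyz', 'orientation']
[ 0.2125 -0.507   0.2308] [[ 0.9223  0.3864 -0.0002]
 [ 0.3864 -0.9223  0.0012]
 [ 0.0003 -0.0012 -1.    ]] 0.1 0.0853983072442345 [0.3384 0.2564 0.9403]
```

View pics/scene0.png

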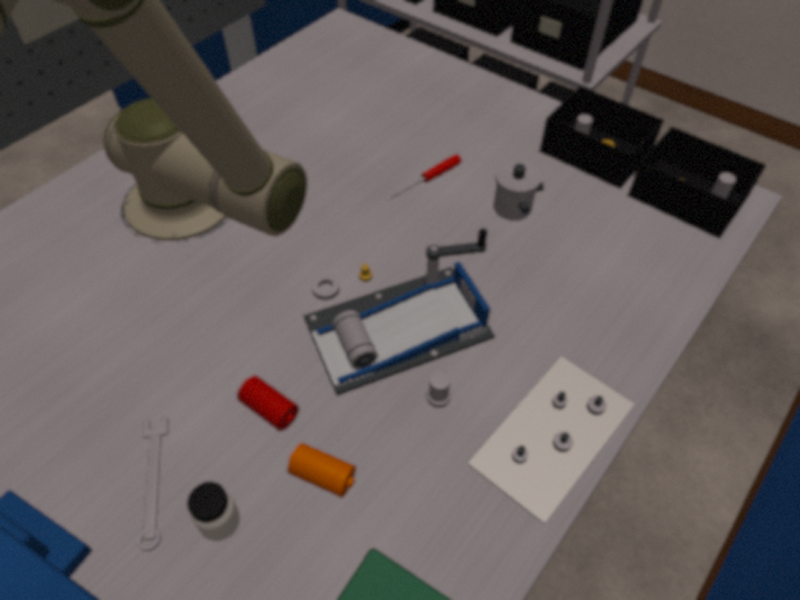

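View pics/top0.png

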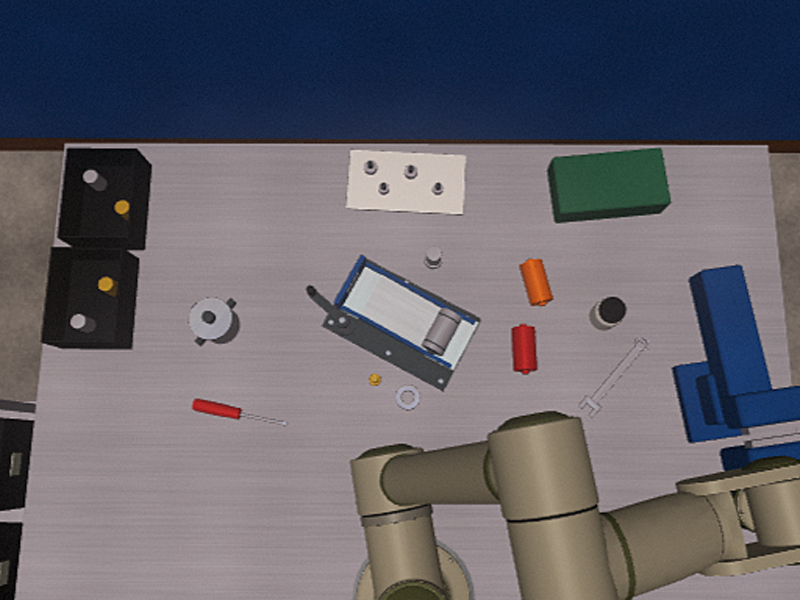

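The steel roller is at scene (353,338) and top (442,331), on the fixture's infeed. Look-alikes are the red cylinder at top (524,349) and the orange one at top (536,282). I choose the steel one and check it in close crops.

```bash
python3 - <<'E'
import cv2,numpy as np
a=np.load("pics/top0.npy")[160:256,190:314,::-1]; cv2.imwrite("pics/topc.png",cv2.resize(a,None,fx=6,fy=6,interpolation=cv2.INTER_CUBIC))
a=np.load("pics/scene0.npy")[140:254,190:320,::-1]; cv2.imwrite("pics/scenec.png",cv2.resize(a,None,fx=6,fy=5.2,interpolation=cv2.INTER_CUBIC) if 0 else cv2.resize(a,None,fx=5,fy=5,interpolation=cv2.INTER_CUBIC))
E
```

```text
(no output)
```

View pics/topc.png

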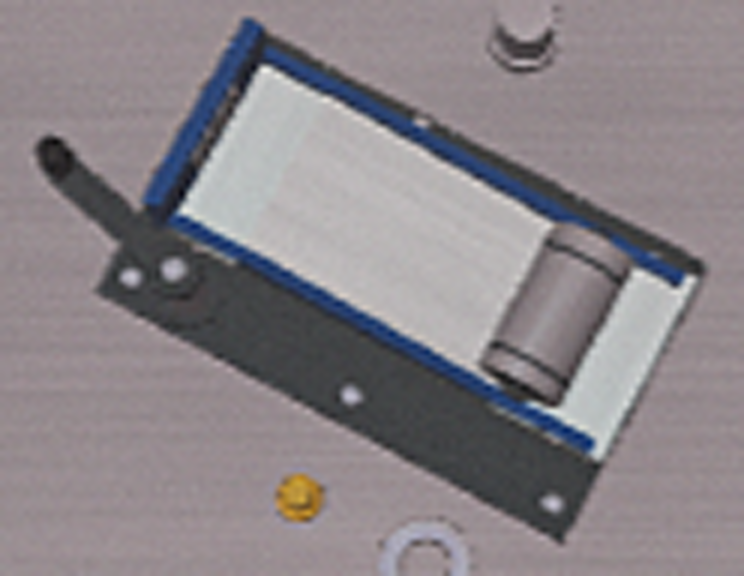

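View pics/scenec.png

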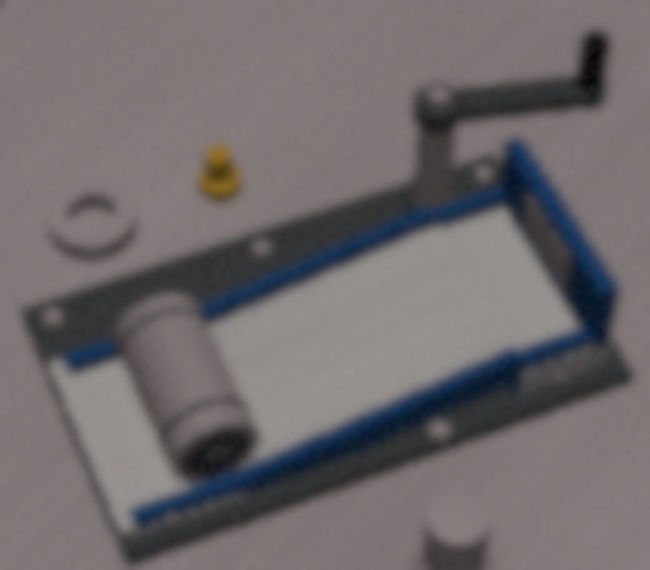

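The crops confirm a steel roller with journals on the infeed, clamp post at top-crop (175,268), and peg at (52,155). Now I fit the fixture pose from its corners in both views.

```bash
cat > h.py <<'E'
import numpy as np
np.set_printoptions(precision=4,suppress=True)
C={"scene":(49.50943504106695,251.8889,196.33199,[.9852,-.5012,.9359],[[0.7785831083994109, 0.49229686098544756, -0.3891685290192234], [0.6275002358061114, -0.6178587974014126, 0.47380793633808493], [-0.007197039557062098, -0.6131021995862965, -0.7899708193876904]]),
"top":(46.41931611701272,263.84274,199.44202,[.2871,-.003,1.4816],[[0.005338735743416177, -0.9804224407769093, 0.19683326833060988], [-0.9999806424127542, -0.004605219969991207, 0.004184106691236003], [-0.0031957315966178227, -0.196851795953392, -0.980428048216434]])}
def proj(n,p):
    fov,cx,cy,t,R=C[n]; f=192/np.tan(np.radians(fov/2))
    q=(np.asarray(p)-t)@np.array(R); return np.stack([cx+f*q[...,0]/q[...,2],cy+f*q[...,1]/q[...,2]],-1)
def ray(n,u,z):
    fov,cx,cy,t,R=C[n]; f=192/np.tan(np.radians(fov/2))
    d=np.array(R)@[(u[0]-cx)/f,(u[1]-cy)/f,1]; t=np.array(t); return t+d*(z-t[2])/d[2]
def top(u,v): return np.array([(u+.5)/6-.5+190,(v+.5)/6-.5+160])
def sc(u,v): return np.array([(u+.5)/5-.5+190,(v+.5)/5-.5+140])
def Rz(a): return np.array([[np.cos(a),-np.sin(a),0],[np.sin(a),np.cos(a),0],[0,0,1]])
E
python3 - <<'E'
from h import *
from scipy.optimize import least_squares
obs=[("top",(-160,106,10),top(563,542)),("top",(-160,-70,10),top(704,264)),("top",(135,106,10),top(97,291)),("top",(124,-58,79),top(249,17)),("top",(124,58,79),top(147,200)),
("scene",(-160,106,10),sc(23,309)),("scene",(-160,-70,10),sc(131,560)),("scene",(135,-70,10),sc(632,375)),("scene",(124,-58,79),sc(615,288)),("scene",(124,58,79),sc(516,138))]
def fw(x,P): return np.array(P)/1e3@Rz(x[2]).T+[x[0],x[1],0]
f=lambda x:np.concatenate([proj(n,fw(x,P))-u for n,P,u in obs])
r=least_squares(f,[.45,0,1.0],loss="soft_l1"); x=r.x; print(x,np.degrees(x[2])); print(f(x).reshape(-1,2))
np.save("fix.npy",x)
inv=lambda p:(p-[x[0],x[1],0])@Rz(x[2])*1e3
print("post",inv(ray("top",top(175,268),.100)),inv(ray("scene",sc(437,97),.1)))
print("peg",inv(ray("top",top(54,150),.131)),inv(ray("scene",sc(596,38),.131)))
print("roller ends top",inv(ray("top",top(592,243),.062)),inv(ray("top",top(530,372),.062)))
for n,P in dict(infeed=(-118,0,12),crest=(70,0,36),seat=(86.5,0,56),post=(85,85,113)).items(): print(n,fw(x,P))
for n,u in (("fitting",top(300,497)),("sleeve",top(523,20))): print(n,ray("top",u,.03), inv(ray("top",u,.03)))
E
```

```text
[0.5815 0.0288 1.081 ] 61.93924434389735
[[ 0.2445  0.4497]
 [ 1.3474  0.339 ]
 [-0.1754  0.2263]
 [-0.2452 -0.0165]
 [-0.8977  0.2019]
 [-1.0306  0.2329]
 [-1.1076  0.5454]
 [ 0.8228  0.0839]
 [ 1.3446  0.0274]
 [ 1.0906 -0.5536]]
post [ 86.5628  83.5945 100.    ] [ 84.4395  85.1061 100.    ]
peg [166.4582  62.8862 131.    ] [167.8257  64.556  131.    ]
roller ends top [-97.5223 -39.4164  62.    ] [-101.0909   38.3985   62.    ]
infeed [ 0.5259 -0.0754  0.012 ]
crest [0.6144 0.0905 0.036 ]
seat [0.6221 0.1051 0.056 ]
post [0.5464 0.1438 0.113 ]
fitting [0.4359 0.0811 0.03  ] [-22.2182 153.0533  30.    ]
sleeve [ 0.704  -0.0395  0.03  ] [  -2.6275 -140.2222   30.    ]
```

```bash
python3 - <<'E'
from h import *
x=np.load("fix.npy")
inv=lambda p:(p-[x[0],x[1],0])@Rz(x[2])*1e3
for q in [(548,222),(636,262),(560,403),(482,365),(556,313)]: print(inv(ray("top",top(*q),.037)))
for q in [(118,325),(200,300),(255,435),(172,465),(186,382)]: print("s",inv(ray("scene",sc(*q),.037)))
E
python3 -m handwheel '15 20 0 0 0 20 0.5;15 20 0 0 0 20 0.5;15 20 0 0 0 20 0.5;15 20 0 0 0 20 0.5;15 20 0 0 0 20 0.5;15 20 0 0 0 20 0.5;15 20 0 0 0 20 0.5;15 20 0 0 0 20 0.5' 20
python3 -m handwheel '14.9 20.3 -5 0 0 19.2 0.5;14.9 20.3 -5 0 0 19.2 0.5;14.9 20.3 -5 0 0 19.2 0.5;14.9 20.3 -5 0 0 19.2 0.5;14.9 20.3 -5 0 0 19.2 0.5;14.9 20.3 -5 0 0 19.2 0.5;14.9 20.3 -5 0 0 19.2 0.5;14.9 20.3 -5 0 0 19.2 0.5'
```

```text
[-69.5704 -43.3643  37.    ]
[-122.4427  -46.4639   37.    ]
[-122.208    42.0234   37.    ]
[-75.1839  43.7507  37.    ]
[-97.1558  -0.6562  37.    ]
s [-116.9764   54.2478   37.    ]
s [-70.2807  52.5143  37.    ]
s [-75.9402 -40.8005  37.    ]
s [-121.9202  -41.0091   37.    ]
s [-96.7499   4.6686  37.    ]
time_s: 0.77
position: [0.3634, -0.3057, 0.2313]
tool_rot: [[0.732, 0.681, -0.0], [0.681, -0.732, 0.0], [-0.0, -0.0, -1.0]]
ft_force: [-1.0, -1.1, -0.3]
grip_width: 0.0428
gripper_force: 0.0
time_s: 1.43
position: [0.5121, -0.1037, 0.1803]
tool_rot: [[0.469, 0.883, -0.002], [0.883, -0.469, 0.001], [-0.0, -0.002, -1.0]]
ft_force: [-0.2, -0.8, 0.4]
grip_width: 0.0426
gripper_force: 0.0
```

```bash
python3 -m handwheel '0 0 -4 0 0 0 0.5;0 0 -8 0 0 0 0.5;0 0 -11 0 0 0 0.5;0 0 -13 0 0 0 0.5;0 0 -14.5 0 0 0 0.5;0 0 -15.4 0 0 0 0.5;0 0 -15.4 0 0 0 0.5'
python3 - <<'E'
from rig import get_image
import cv2
A=get_image("scene")["color"][130:260,180:330,::-1];B=get_image("top")["color"][150:260,180:330,::-1]
cv2.imwrite("pics/c1.png",cv2.resize(cv2.vconcat([A,B]),None,fx=2.45,fy=2.45,interpolation=cv2.INTER_CUBIC))
E
```

```text
time_s: 2.02
position: [0.5105, -0.1058, 0.0261]
tool_rot: [[0.473, 0.881, -0.003], [0.881, -0.473, 0.001], [-0.0, -0.003, -1.0]]
ft_force: [-0.2, 0.4, 0.2]
grip_width: 0.0428
gripper_force: 0.0
```

View pics/c1.png

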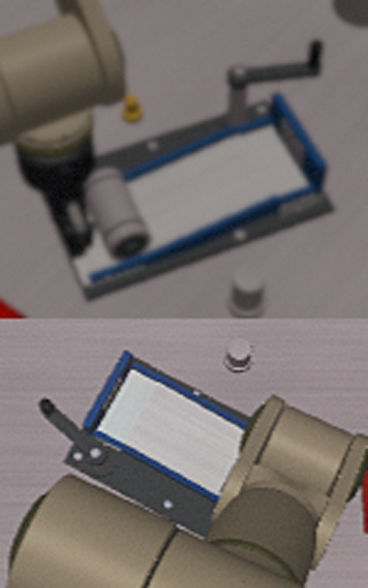

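The fingertips stand behind the roller at scene crop (75,225) with the roller at (118,210). They are clear of the lip and the bystanders. Now I start the slow push.

```bash
python3 -m handwheel '0.14 0.26 0 0 0 0 0.5;0.28 0.53 0 0 0 0 0.5;0.42 0.79 0 0 0 0 0.5;0.56 1.06 0 0 0 0 0.5;0.7 1.32 0 0 0 0 0.5;0.85 1.59 0 0 0 0 0.5;0.99 1.85 0 0 0 0 0.5;1.13 2.12 0 0 0 0 0.5' | egrep 'pos|ft|time'
python3 -m handwheel '0.14 0.26 0.04 0 0 0 0.5;0.28 0.53 0.08 0 0 0 0.5;0.42 0.79 0.13 0 0 0 0.5;0.56 1.06 0.18 0 0 0 0.5;0.7 1.32 0.22 0 0 0 0.5;0.85 1.59 0.27 0 0 0 0.5;0.99 1.85 0.31 0 0 0 0.5;1.13 2.12 0.36 0 0 0 0.5' | egrep 'pos|ft|time'
python3 - <<'E'
from rig import get_image
import cv2
A=get_image("scene")["color"][130:260,180:330,::-1]
cv2.imwrite("pics/c2.png",cv2.resize(A,None,fx=3,fy=3,interpolation=cv2.INTER_CUBIC))
E
```

```text
time_s: 2.78
position: [0.523, -0.0827, 0.0273]
ft_force: [0.4, -1.1, 1.2]
time_s: 3.45
position: [0.5343, -0.0616, 0.0309]
ft_force: [-0.5, -1.7, 0.4]
```

View pics/c2.png

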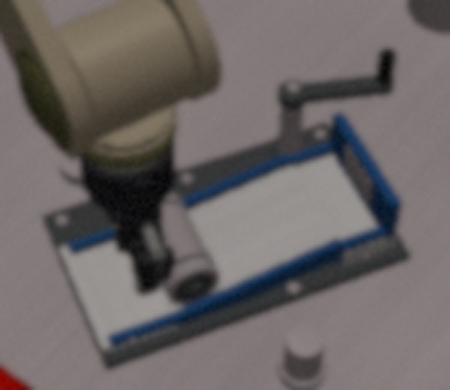

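The roller is being pushed squarely up the lower ramp, at crop (185,250), with the fingers against it. I continue.

```bash

python3 -m handwheel '0.14 0.26 0.03 0 0 0 0.5;0.28 0.53 0.05 0 0 0 0.5;0.42 0.79 0.08 0 0 0 0.5;0.56 1.06 0.1 0 0 0 0.5;0.7 1.32 0.13 0 0 0 0.5;0.85 1.59 0.15 0 0 0 0.5;0.99 1.85 0.18 0 0 0 0.5;1.13 2.12 0.2 0 0 0 0.5' | egrep 'pos|ft|time'
python3 -m handwheel '0.14 0.26 0.04 0 0 0 0.5;0.28 0.53 0.08 0 0 0 0.5;0.42 0.79 0.12 0 0 0 0.5;0.56 1.06 0.16 0 0 0 0.5;0.7 1.32 0.2 0 0 0 0.5;0.85 1.59 0.24 0 0 0 0.5;0.99 1.85 0.28 0 0 0 0.5;1.13 2.12 0.32 0 0 0 0.5' | egrep 'pos|ft|time'
python3 -m handwheel '0.14 0.26 0.04 0 0 0 0.5;0.28 0.53 0.08 0 0 0 0.5;0.42 0.79 0.13 0 0 0 0.5;0.56 1.06 0.18 0 0 0 0.5;0.7 1.32 0.22 0 0 0 0.5;0.85 1.59 0.27 0 0 0 0.5;0.99 1.85 0.31 0 0 0 0.5;1.13 2.12 0.36 0 0 0 0.5' | egrep 'pos|ft|time'
python3 - <<'E'
from rig import get_image
import cv2
A=get_image("scene")["color"][130:260,180:330,::-1]
cv2.imwrite("pics/c3.png",cv2.resize(A,None,fx=3,fy=3,interpolation=cv2.INTER_CUBIC))
E
```

```text
time_s: 4.17
position: [0.5456, -0.0404, 0.033]
ft_force: [-0.8, -1.7, 0.9]
time_s: 4.83
position: [0.5569, -0.0192, 0.0362]
ft_force: [-1.6, -1.4, 0.8]
time_s: 5.5
position: [0.5682, 0.002, 0.0398]
ft_force: [-1.1, -2.1, 0.4]
```

View pics/c3.png

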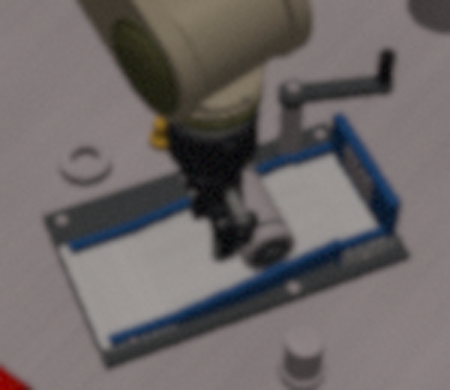

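The roller is at about mid-ramp, crop (265,215), with the fingers in contact. I carry on to the crest.

```bash

python3 -m handwheel '0.14 0.26 0.04 0 0 0 0.5;0.28 0.53 0.08 0 0 0 0.5;0.42 0.79 0.13 0 0 0 0.5;0.56 1.06 0.18 0 0 0 0.5;0.7 1.32 0.22 0 0 0 0.5;0.85 1.59 0.27 0 0 0 0.5;0.99 1.85 0.31 0 0 0 0.5;1.13 2.12 0.36 0 0 0 0.5' | egrep 'pos|ft|time'
python3 -m handwheel '0.14 0.26 0.04 0 0 0 0.5;0.28 0.53 0.08 0 0 0 0.5;0.42 0.79 0.13 0 0 0 0.5;0.56 1.06 0.18 0 0 0 0.5;0.7 1.32 0.22 0 0 0 0.5;0.85 1.59 0.27 0 0 0 0.5;0.99 1.85 0.31 0 0 0 0.5;1.13 2.12 0.36 0 0 0 0.5' | egrep 'pos|ft|time'
python3 -m handwheel '0.14 0.26 0.04 0 0 0 0.5;0.28 0.53 0.08 0 0 0 0.5;0.42 0.79 0.12 0 0 0 0.5;0.56 1.06 0.12 0 0 0 0.5;0.7 1.32 0.12 0 0 0 0.5;0.85 1.59 0.12 0 0 0 0.5;0.99 1.85 0.12 0 0 0 0.5;0.99 1.85 0.12 0 0 0 0.5' | egrep 'pos|ft|time'
python3 - <<'E'
from rig import get_image
import cv2
A=get_image("scene")["color"][130:260,180:330,::-1]
cv2.imwrite("pics/c4.png",cv2.resize(A,None,fx=3,fy=3,interpolation=cv2.INTER_CUBIC))
E
```

```text
time_s: 6.22
position: [0.5795, 0.0232, 0.0434]
ft_force: [-1.8, -1.6, 1.4]
time_s: 6.88
position: [0.5908, 0.0444, 0.0469]
ft_force: [-1.0, -2.3, 1.1]
time_s: 7.55
position: [0.6008, 0.0633, 0.048]
ft_force: [0.6, -0.4, 0.1]
```

View pics/c4.png

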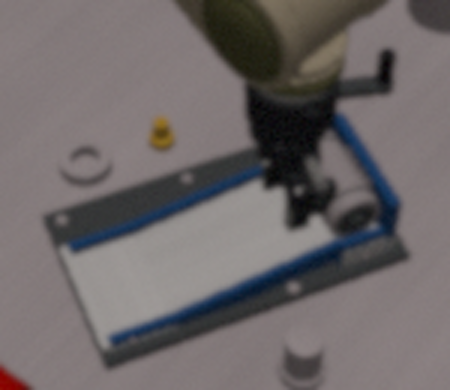

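The roller has dropped and lies against the stop plate at crop (350,205), and the push force is gone. Next I back off, shut the fingers, and plan the peg push.

```bash
python3 -m handwheel '-0.3 -0.6 0 0 0 0 0.5;-0.7 -1.3 1 0 0 0 0.5;-0.7 -1.3 4 0 0 0 0;-0.7 -1.3 8 0 0 0 0;-0.7 -1.3 11.2 0 0 0 0;-0.7 -1.3 11.2 0 0 0 0;-0.7 -1.3 11.2 0 0 0 0'
python3 - <<'E'
from h import *
from rig import status
x=np.load("fix.npy"); inv=lambda p:(p-[x[0],x[1],0])@Rz(x[2])*1e3
m=top(0,0)*0+np.array([210/1.5625,320/1.5625]); print("manifold",inv(ray("top",m,.107)))
s=status.observe();print(s["q"],s["position"])
p=.0
for t in [-.15,0,.15,.3,.45,.6,.75,.9,1.05,1.2,1.28,1.35]:
    w=np.array([85+85*np.cos(t),85-85*np.sin(t),105])/1e3@Rz(x[2]).T+[x[0],x[1],0]
    print(t,w,"d cm",(w-np.array(s["position"]))*100 if t==-.15 else (w-w0)*100)
    if t==-.15:w0=w
E
```

```text
time_s: 8.18
position: [0.5939, 0.0489, 0.1626]
tool_rot: [[0.471, 0.882, 0.004], [0.882, -0.471, -0.001], [0.002, 0.004, -1.0]]
ft_force: [-0.0, -0.5, -0.6]
grip_width: -0.0
gripper_force: 0.0
manifold [316.6378 211.139  107.    ]
[-6.6676 29.3974 73.3631 -0.0024 76.9826 21.4327] [0.5939 0.0489 0.1626]
-0.15 [0.5748 0.2239 0.105 ] d cm [-1.9119 17.5026 -5.7604]
0 [0.5864 0.2188 0.105 ] d cm [ 1.1658 -0.5133  0.    ]
0.15 [0.5972 0.2119 0.105 ] d cm [ 2.2418 -1.195   0.    ]
0.3 [0.6068 0.2036 0.105 ] d cm [ 3.2039 -2.0299  0.    ]
0.45 [0.6151 0.1939 0.105 ] d cm [ 4.0303 -2.9992  0.    ]
0.6 [0.6218 0.1831 0.105 ] d cm [ 4.7027 -4.0811  0.    ]
0.75 [0.6268 0.1714 0.105 ] d cm [ 5.2058 -5.2514  0.    ]
0.9 [0.63   0.1591 0.105 ] d cm [ 5.5284 -6.4836  0.    ]
1.05 [0.6314 0.1464 0.105 ] d cm [ 5.6632 -7.7503  0.    ]
1.2 [0.6308 0.1337 0.105 ] d cm [ 5.6073 -9.0229  0.    ]
1.28 [0.6298 0.127  0.105 ] d cm [ 5.4997 -9.6941  0.    ]
1.35 [0.6284 0.1212 0.105 ] d cm [  5.3618 -10.2728   0.    ]
```

```bash
python3 -m handwheel '-0.5 4 0 0 0 0 0;-1 8 0 0 0 0 0;-1.5 12 0 0 0 0 0;-1.9 16 0 0 0 0 0;-1.9 17.5 0 0 0 0 0;-1.9 17.5 -2.5 0 0 0 0;-1.9 17.5 -5 0 0 0 0;-1.9 17.5 -5.8 0 0 0 0'
python3 -m handwheel '0 0 0 0 0 0 0'
python3 - <<'E'
from rig import get_image
import cv2
A=get_image("scene")["color"][110:240,200:350,::-1]
B=get_image("top")["color"][140:240,170:320,::-1]
cv2.imwrite("pics/c5.png",cv2.resize(cv2.vconcat([A,B]),None,fx=2.6,fy=2.6,interpolation=cv2.INTER_CUBIC))
E
```

```text
time_s: 8.85
position: [0.5725, 0.224, 0.0979]
tool_rot: [[0.47, 0.883, -0.007], [0.883, -0.47, -0.001], [-0.005, -0.006, -1.0]]
ft_force: [-0.8, 0.0, -0.5]
grip_width: -0.0003
gripper_force: 0.0
time_s: 8.93
position: [0.5732, 0.2237, 0.0994]
tool_rot: [[0.471, 0.882, -0.006], [0.882, -0.471, -0.001], [-0.004, -0.005, -1.0]]
ft_force: [-0.2, 0.7, 0.8]
grip_width: -0.0003
gripper_force: 0.0
```

View pics/c5.png

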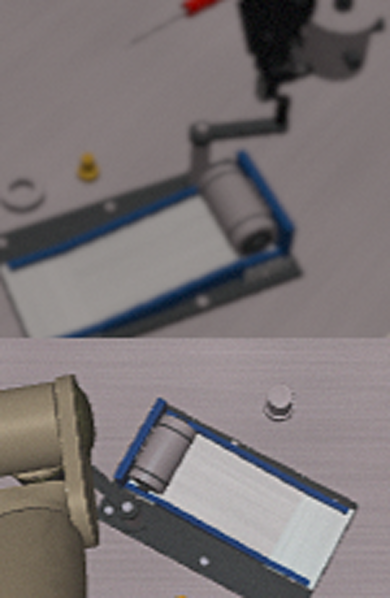

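The roller is seated against the stop plate at lower crop (165,453). The shut fingers stand behind the peg at upper crop (265,90), and the peg is at (282,110). Now the swing.

```bash
python3 -m handwheel '0.6 -0.25 0.6 0 0 0 0;1.15 -0.5 0.7 0 0 0 0;1.7 -0.85 0.7 0 0 0 0;2.25 -1.2 0.7 0 0 0 0;2.75 -1.6 0.7 0 0 0 0;3.2 -2.05 0.7 0 0 0 0;3.65 -2.5 0.7 0 0 0 0;4.05 -3 0.7 0 0 0 0' | egrep 'pos|ft'
python3 -m handwheel '0.35 -0.55 0 0 0 0 0;0.65 -1.1 0 0 0 0 0;0.95 -1.65 0 0 0 0 0;1.2 -2.25 0 0 0 0 0;1.35 -2.9 0 0 0 0 0;1.5 -3.5 0 0 0 0 0;1.6 -4.15 0 0 0 0 0;1.65 -4.75 0 0 0 0 0' | egrep 'pos|ft'
python3 -m handwheel '0 -0.4 0 0 0 0 0;0 -0.8 0 0 0 0 0;-0.05 -1.25 0 0 0 0 0;-0.1 -1.6 0 0 0 0 0;-0.15 -1.95 0 0 0 0 0;-0.2 -2.2 0 0 0 0 0;-0.2 -2.2 0 0 0 0 0' | egrep 'pos|ft'
python3 - <<'E'
from rig import get_image
import cv2
A=get_image("scene")["color"][110:240,200:350,::-1]
B=get_image("top")["color"][140:240,170:320,::-1]
cv2.imwrite("pics/c6.png",cv2.resize(cv2.vconcat([A,B]),None,fx=2.6,fy=2.6,interpolation=cv2.INTER_CUBIC))
E
```

```text
position: [0.6155, 0.1942, 0.109]
ft_force: [-0.6, 1.1, -0.3]
position: [0.6318, 0.1465, 0.1092]
ft_force: [0.3, 1.1, -0.3]
position: [0.6295, 0.1246, 0.1091]
ft_force: [-0.1, 0.4, -0.0]
```

View pics/c6.png

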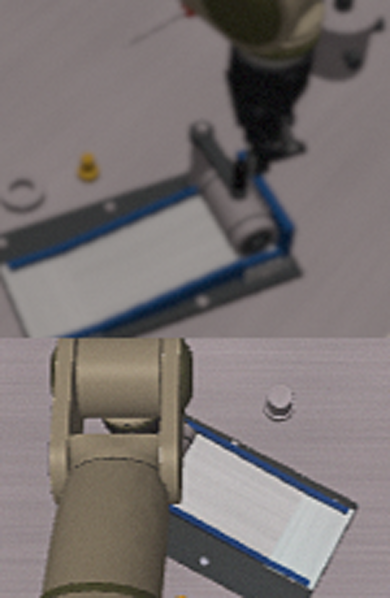

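The clamp arm now lies across the roller, with the peg at upper crop (238,170) and the fingers just behind it. I nudge until I feel the end stop.

```bash
python3 -m handwheel '-0.03 -0.07 0 0 0 0 0;-0.07 -0.13 0 0 0 0 0;-0.07 -0.13 0 0 0 0 0' | egrep 'pos|ft'
python3 -m handwheel '-0.03 -0.07 0 0 0 0 0;-0.07 -0.13 0 0 0 0 0;-0.07 -0.13 0 0 0 0 0' | egrep 'pos|ft'
```

```text
position: [0.6289, 0.1239, 0.1092]
ft_force: [0.2, -0.6, 0.0]
position: [0.6285, 0.123, 0.1092]
ft_force: [2.5, 3.4, -1.3]
```

The force has risen to about 4 N along the fixture axis, so the arm is on its end stop. I back off, lift, and check.

```bash
python3 -m handwheel '0.5 0.9 0 0 0 0 0;1.2 2.2 0 0 0 0 0;1.6 3 2 0 0 0 0;1.6 6 5 0 0 0 0;0 10 8 0 0 0 0;-4 12 9 0 0 0 0;-8 13 9 0 0 0 0;-11 14 9 0 0 0 0' | egrep 'pos|ft'
python3 -m handwheel '-3 2 0 0 0 0 0;-6 4 0 0 0 0 0;-6 4 0 0 0 0 0;-6 4 0 0 0 0 0' | egrep 'pos|ft|time'
python3 - <<'E'
from rig import get_image
import cv2
A=get_image("scene")["color"][110:240,200:350,::-1]
B=get_image("top")["color"][140:240,170:320,::-1]
cv2.imwrite("pics/c7.png",cv2.resize(cv2.vconcat([A,B]),None,fx=2.6,fy=2.6,interpolation=cv2.INTER_CUBIC))
E
```

```text
position: [0.5183, 0.2633, 0.1998]
ft_force: [1.0, 0.0, -0.7]
time_s: 12.55
position: [0.4584, 0.3032, 0.1996]
ft_force: [0.1, 0.4, -0.5]
```

View pics/c7.png

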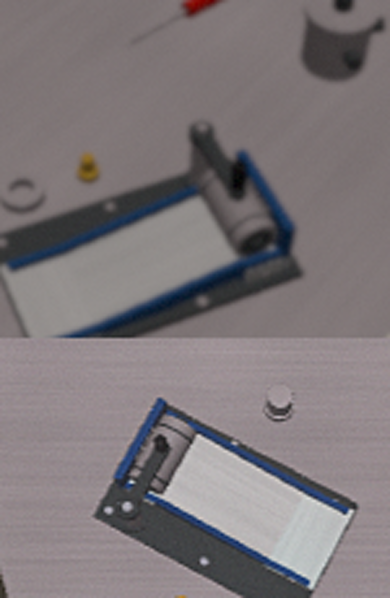

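The roller is seated at lower crop (165,453), and the clamp arm lies across it from the post (127,508) to the peg (162,442). The robot is clear and the bystanders are unmoved.

```bash
python3 -c "
from rig import env
print(env.close_job())"
```

```text
the job is handed in; nothing more can be done
None
```

I pushed the roller up the ramp into its pocket against the stop plate, swung the clamp across it until I felt the end stop, and handed the job in at about 12.6 s with the arm clear; the hand-in returned no verdict.

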